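Slide two tall specimen jars into their storage bay

TASK

Stow the two tippy specimen jars in the railed storage bay on the bench: the taller one innermost, right up against the back stop, and the shorter one close up against it. They are too wide to grip, so slide each along the bench by pushing it low down, keeping it standing upright on the bench all the way, and do not disturb the stack of dishes, the slide box or the computer mouse.

Things in the scene. Friction and masses are not known exactly. Their poses are not given: they have to be found in the camera images.
- tall_jar_center (a point): the taller of two round frosted-glass jars with flat black lids: 96 mm diameter, 240 mm tall, 0.5 to 0.9 kg, too wide to grip. Foot 84 mm across, flaring to full diameter from 8 to 18 mm up; side vertical from there to 210 mm. It tips over when pushed much above 50 mm over the bench, or jerked. Point at its centre, 120 mm above its underside; z is its axis, upward
- short_jar_center (a point): the shorter jar, of the same shape, glass and lid: 96 mm diameter, 170 mm tall, 0.4 to 0.7 kg, same foot, side vertical from 18 to 140 mm. Point at its centre, 85 mm above its underside; z is its axis, upward
- bay: bay fixed to the bench, no floor plate: two parallel steel rails 6 mm thick, 30 mm high, 124 mm apart inside, 215 mm long, lips flaring 42 mm beyond to 175 mm apart, and a back stop. Origin: middle of the stop's inner face, bench level. y points from mouth to stop, x across, z up. Rails start at y = -215 mm; a jar at the stop has its axis at y = -48 mm, one touching it at -144 mm
- dishes_center (a point): bystander: loose stack of three round glass dishes, 70 mm diameter, 41 mm high, standing between the jars and the bay. Point at its centre, 21 mm above the bench
- slide_box_center (a point): bystander: loose flat wooden microscope-slide box, 70 mm (its x) by 100 mm (its y) by 32 mm high. Point at its centre, 16 mm above the bench
- mouse_center (a point): bystander: loose black computer mouse, 100 mm (its x) by 60 mm (its y) by 32 mm high. Point at its middle, 16 mm above the bench

How it is judged:
By the outcome, as a careful person would: the job done as asked, in the order asked, and still so for the second after the job is handed in, with the robot touching nothing.
It also fails if it takes over 72 s, if anything falls off the work surface, if the arm or the gripper's body presses on something with over 40 N, if the wrist force passes 120 N, or if a joint passes its speed limit or range.

ROBOT

A 6-joint arm with a two-finger parallel gripper is mounted at the origin on the work surface. World frame = base frame: x ahead of the robot, y to its left, z up, the work surface at z = 0. Lengths are in m, angles in rad, forces in N, time in s.
With the tool pointing down it reaches from about 0.325 to 0.925 m from the base axis. Payload 3.1 kg.
Tool frame: the origin (TCP) lies at the very end of the fingers, on their centre line; the grasp point (between the pads) lies 19 mm behind it; z points along the fingers, y is the line along which they close (so a half turn about z gives the same grasp; the last joint's range is limited). The gripper opens to 85 mm and grips with 20 to 120 N. Pads are 22 mm wide; open, the fingers measure 114 mm over their backs; the gripper's body (76 mm by 85 mm) begins 54 mm behind the grasp point. The pads swing forward as they close: fully open they stand 13 mm farther back than shut.
Start: joints at [-1.458, 0.217, 1.613, -0, 1.311, -0.112], TCP at [0.139, -0.609, 0.231] pointing down, gripper open.
Joint ranges: [-2.75, 2.75], [-0.78, 2.1], [0.31, 2.55], [-1.13, 4.27], [0.13, 2.63], [-2.58, 2.58]. Speed limits (rad/s): [2.79, 2.79, 3.14, 3.14, 3.14, 3.14].

INTERFACE

Orientations are given as a unit quaternion [w, x, y, z].
In Python, from rig import r gives the robot as it stands. Calls block until the motion is done:
- r.reach(position, orientation): joint-space move of the TCP to a pose.
- r.move_straight(position, rot=None, max_speed=0.15): straight line of the TCP; rot=None keeps the orientation; max_speed is the mean speed in m/s.
- r.goto_joints(angles): joint-space move.
- r.set_gripper(opening, effort=None): finger opening in m; effort is the grip in N (None keeps the last); returns when the fingers have stopped.
- r.pause(seconds).
- r.ik(position, orientation): joint angles nearest the present ones, or None.
- r.read_state(): the state.
- r.get_image(name): name is "scene" or "top"; returns the picture (400x640x3 uint8, red, green, blue); there is no depth.
- r.camera_model(name): a dict with "camera_matrix" (3x3 intrinsics, pixels), "k1" (the pictures are not rectified: a ray, as slopes to the right and down, at radius r is drawn at 1 + k1 r^2 times it, then the intrinsics apply), "pose" (4x4, takes a point from camera to world coordinates). Camera axes: x right, y down, z forward; pixel columns grow to the right and rows downward; lengths in m; the calibration is good to about 2 mm. A picture is of the moment at which its call begins. camera_model takes no time and is no camera call.
A pose or a line that the arm cannot do raises r.Unreachable and nothing moves.
- r.job_done(): hands the job in; it is judged then, once.
Trained networks look in the newest picture that a camera, given by its name, has taken for a name from the list of things; names that differ only in an ending like _2 or _b are one class to them, and where a whole thing is asked for, a point or a joint stands for the part that bears it (a point fixed in the world has none). Each returns a list of dicts, best first, with "confidence" (0 to 1); they miss things now and then, are a little off and sometimes report something else, mostly with a low value. They report only what shows in the picture. A call takes as long as a camera call.
- r.boxes_of(thing, camera): "centre" ([x, y, z] in m, in the coordinates of the camera as it stood for that picture, good to about 4 mm: the middle of the surface that is visible of it).
- r.outline_of(thing, camera): "pixels" (400x640 bool, what is visible of it).
- r.place_of(thing, camera): "centre" ([x, y, z] in m, in the coordinates of the camera as it stood for that picture, good to about 4 mm: a listed point, or the origin of a listed thing).
The state is a dict: "clock": time; "joint_positions": joint angles; "joint_vel": joint speeds; "effort": joint torques, N m; "ee_pos": TCP position; "eef_rot": TCP orientation; "wrist_force": force on the tool from outside, world axes, zero at the start; "wrist_torque": the same for the moment, N m; "finger_gap": finger opening in m; "gripper_force": force on a finger pad.
Only numpy, scipy, OpenCV 4.12 (cv2) and the standard library are available. Lean on these libraries where they do the work, as an engineer would, in place of code of your own. Each camera call takes 0.05 s, during which the arm holds its last target. There are 200 camera calls.

## Working session

There is one attempt and no reset: what is moved stays moved. The work goes in short steps, each a Python script; the robot and the scene stay as the last script left them, time stands still between calls to the robot, and variables do not carry over. Pictures are saved under pics/ and viewed, at most 10 in all, crops included, and the job is handed in when it is done.

```bash
mkdir -p pics; cat > h.py <<'E'
from rig import r
import numpy as np, cv2
def w(cam,p):
    P=np.array(r.camera_model(cam)["pose"]); return P[:3,:3]@np.array(p)+P[:3,3]
names=["tall_jar_center","short_jar_center","bay","dishes_center","slide_box_center","mouse_center"]
def look(cams=("top","scene"),ns=names):
    for c in cams:
        r.get_image(c)
        for n in ns:
            for d in r.place_of(n,c)[:2]:
                print(c,n,round(d["confidence"],2),np.round(w(c,d["centre"]),4),{k:np.round(v,3) for k,v in d.items() if k not in("centre","confidence")})
E
python3 - <<'E'
from h import *
look()
for c in("top","scene"):
    cv2.imwrite(f"pics/{c}0.png",r.get_image(c)[:,:,::-1]); print(np.round(r.camera_model(c)["pose"],3).tolist())
print(r.read_state())
E
```

```text
top tall_jar_center 0.77 [ 0.4574 -0.2507  0.1223] {}
top short_jar_center 0.81 [ 0.6307 -0.2136  0.0856] {}
top bay 0.77 [ 5.416e-01  4.053e-01 -2.000e-04] {}
top dishes_center 0.57 [ 0.5422 -0.0363  0.023 ] {}
top slide_box_center 0.56 [0.3389 0.2009 0.0162] {}
top mouse_center 0.56 [ 0.7678 -0.0151  0.017 ] {}
scene tall_jar_center 0.8 [ 0.4635 -0.2487  0.1205] {}
scene short_jar_center 0.76 [ 0.6298 -0.2125  0.0853] {}
scene dishes_center 0.73 [ 0.5487 -0.0368  0.0226] {}
scene slide_box_center 0.62 [0.337  0.205  0.0163] {}
scene mouse_center 0.65 [ 0.7723 -0.0168  0.0177] {}
[[0.002, -0.994, 0.105, 0.426], [-1.0, -0.003, -0.009, 0.056], [0.01, -0.105, -0.994, 1.603], [0.0, 0.0, 0.0, 1.0]]
[[-0.5, 0.546, -0.672, 1.29], [0.866, 0.335, -0.372, 0.423], [0.022, -0.768, -0.64, 0.789], [0.0, 0.0, 0.0, 1.0]]
{'clock': 0.8, 'joint_positions': array([-1.45818107e+00,  2.16848067e-01,  1.61339988e+00, -5.29891242e-05,
        1.31131724e+00, -1.12217344e-01]), 'joint_vel': array([ 9.78726441e-04,  6.52487226e-05, -1.16742434e-03,  5.41809824e-04,
       -6.83081985e-05, -8.27904318e-04]), 'effort': array([-1.16059597e-03, -3.96831644e+01, -3.04235816e+01, -2.43180566e-04,
        6.11242540e-04,  9.13080555e-06]), 'ee_pos': array([ 0.13933612, -0.60927843,  0.23133257]), 'eef_rot': array([ 1.37425922e-05,  9.93687176e-01,  1.12186428e-01, -2.56049836e-05]), 'wrist_force': array([-0.31554058, -0.07625186,  0.42923531]), 'wrist_torque': array([ 0.02845436, -0.06222026,  0.04924833]), 'gripper_force': 0.0, 'finger_gap': 0.08586169343623752}
```

View pics/top0.png

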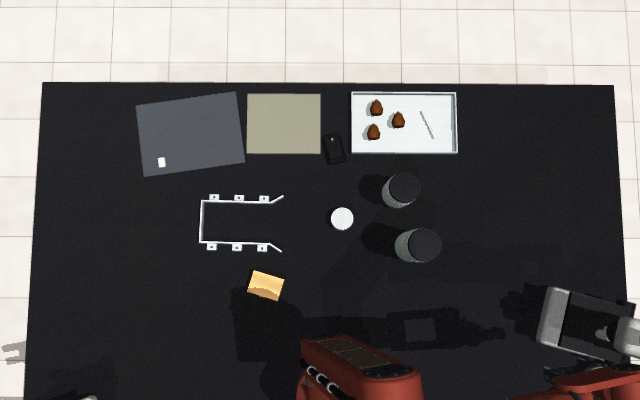

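View pics/scene0.png

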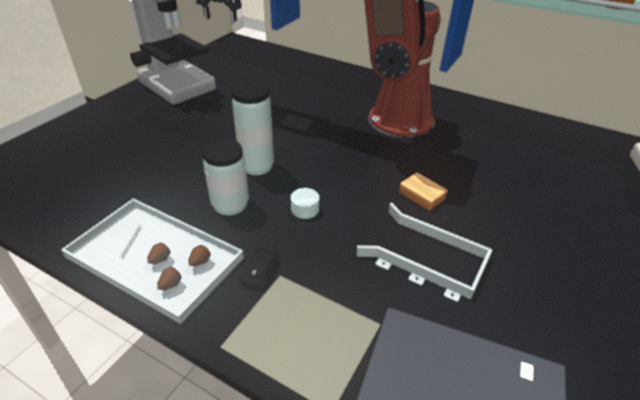

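The top view has +y to the left. The bay stop is at column 201 and the mouth at about column 283. The dishes at (342,218) stand in front of the mouth, the jar lids are at (403,188) and (424,245), and the mouse is at (334,148). I'll push with the tool tilted about 45° and the jar cradled between half-open fingers. Next I'll check the bay yaw and reachability.

```bash
cat >> h.py <<'E'
def deproj(cam,px,z):
    m=r.camera_model(cam);P=np.array(m["pose"]);K=np.array(m["camera_matrix"])
    u=cv2.undistortPoints(np.float64(px).reshape(-1,1,2),K,np.array([m["k1"],0,0,0,0.]))[:,0]
    d=np.c_[u,np.ones(len(u))]@P[:3,:3].T
    return P[:3,3]+d*((z-P[2,3])/d[:,2])[:,None]
from scipy.spatial.transform import Rotation as R
TILT=np.radians(45)
def quat(psi,tilt=None,flip=1):  # heading (sin psi, cos psi): psi=0 -> +y, psi>0 toward +x
    t=TILT if tilt is None else tilt
    h=np.array([np.sin(psi),np.cos(psi),0]); Z=np.array([0,0,1.])
    z=np.sin(t)*h-np.cos(t)*Z; y=flip*np.cross(Z,h); x=np.cross(y,z)
    q=R.from_matrix(np.c_[x,y,z]).as_quat(); return q[[3,0,1,2]]
def hd(psi): return np.array([np.sin(psi),np.cos(psi)])
E
python3 - <<'E'
from h import *
r.get_image("top")
m=r.outline_of("bay","top")[0]["pixels"]
v,u=np.nonzero(m); p=deproj("top",np.c_[u,v],0.03)
for s in(1,-1):
    k=(np.abs((p[:,0]-.541)*s-.065)<.014)&(p[:,1]>.2)&(p[:,1]<.385)
    print(s,k.sum(),np.polyfit(p[k,1]-.3,p[k,0],1))
k=(np.abs(p[:,0]-.541)<.05)&(p[:,1]>.38); print("stop",np.polyfit(p[k,0]-.541,p[k,1],1),p[:,1].min())
for n in("mouse_center","slide_box_center"):
    v,u=np.nonzero(r.outline_of(n,"top")[0]["pixels"]);q=deproj("top",np.c_[u,v],0.016)
    print(n,cv2.boxPoints(cv2.minAreaRect(np.float32(q[:,:2]))).round(3).tolist())
for f in(1,-1):
  for (x,y,z,ps) in[(.46,-.36,.15,0),(.46,-.30,.024,0),(.44,-.05,.024,0),(.5,.04,.024,.65),(.541,.3,.024,0),(.63,-.30,.15,0),(.63,-.26,.024,0),(.65,-.05,.024,0),(.62,.03,.024,-.65),(.541,.21,.024,0)]:
    j=r.ik([x,y,z],quat(ps,flip=f)); print(f,(x,y,ps),None if j is None else np.round(j,2))
E
```

```text
1 330 [0.02153442 0.60409044]
-1 159 [0.01575494 0.46858356]
stop [-0.02436663  0.40307156] 0.15008864297279245
mouse_center [[0.718999981880188, 0.003000000026077032], [0.7319999933242798, -0.05299999937415123], [0.8270000219345093, -0.03099999949336052], [0.8140000104904175, 0.02500000037252903]]
slide_box_center [[0.2849999964237213, 0.16300000250339508], [0.3580000102519989, 0.14000000059604645], [0.38999998569488525, 0.23999999463558197], [0.31700000166893005, 0.2630000114440918]]
1 (0.46, -0.36, 0) [-0.99  0.61  1.42  0.41  1.79  2.1 ]
1 (0.46, -0.3, 0) [-0.94  0.71  1.55  0.43  1.57  2.04]
1 (0.44, -0.05, 0) [-0.68  0.44  1.99  0.6   1.32  2.12]
1 (0.5, 0.04, 0.65) [-0.52  0.27  2.27  1.13  0.88  2.39]
1 (0.541, 0.3, 0) [0.03 0.49 1.91 0.99 1.   2.49]
1 (0.63, -0.3, 0) [-0.77  0.76  1.18  0.54  1.78  2.32]
1 (0.63, -0.26, 0) [-0.74  0.87  1.26  0.55  1.6   2.25]
1 (0.65, -0.05, 0) [-0.49  0.72  1.52  0.69  1.39  2.35]
1 (0.62, 0.03, -0.65) [-0.28  0.82  1.34  0.44  1.64  2.09]
1 (0.541, 0.21, 0) [-0.14  0.48  1.93  0.91  1.09  2.41]
-1 (0.46, -0.36, 0) [-0.99  0.61  1.42  0.41  1.79 -1.04]
-1 (0.46, -0.3, 0) [-0.94  0.71  1.55  0.43  1.57 -1.1 ]
-1 (0.44, -0.05, 0) [-0.68  0.44  1.99  0.6   1.32 -1.02]
-1 (0.5, 0.04, 0.65) [-0.52  0.27  2.27  1.13  0.88 -0.75]
-1 (0.541, 0.3, 0) [ 0.03  0.49  1.91  0.99  1.   -0.65]
-1 (0.63, -0.3, 0) [-0.77  0.76  1.18  0.54  1.78 -0.82]
-1 (0.63, -0.26, 0) [-0.74  0.87  1.26  0.55  1.6  -0.89]
-1 (0.65, -0.05, 0) [-0.49  0.72  1.52  0.69  1.39 -0.79]
-1 (0.62, 0.03, -0.65) [-0.28  0.82  1.34  0.44  1.64 -1.05]
-1 (0.541, 0.21, 0) [-0.14  0.48  1.93  0.91  1.09 -0.73]
```

```bash
cat >> h.py <<'E'
from scipy.ndimage import gaussian_filter1d
DISH=np.array([.545,-.037])
def path(pts,sig=.018,ds=.001):
    pts=np.array(pts); L=np.r_[0,np.cumsum(np.linalg.norm(np.diff(pts,axis=0),axis=1))]
    s=np.arange(0,L[-1],ds); P=np.c_[[np.interp(s,L,pts[:,i]) for i in(0,1)]].T
    e=300; E=np.vstack([P[0]+(P[1]-P[0])*np.arange(-e,0)[:,None],P,P[-1]+(P[-1]-P[-2])*np.arange(1,e+1)[:,None]])
    P=gaussian_filter1d(E,sig/ds,axis=0)[e:-e]; T=np.gradient(P,axis=0)
    return P,np.arctan2(T[:,0],T[:,1])
def tcp(p,psi,d,z=.026): return [*(np.array(p)-d*hd(psi)),z]
def q_(psi): return quat(psi,flip=-1)
def follow(P,psi,d,step=30,v=.06,z=.026):
    for i in list(range(step,len(P)-1,step))+[len(P)-1]:
        r.move_straight(tcp(P[i],psi[i],d,z),q_(psi[i]),max_speed=v)
def wf(): s=r.read_state(); return round(s["clock"],2),np.round(s["wrist_force"],1),np.round(s["ee_pos"],4),round(s["finger_gap"],3)
TALL=[(.46,-.25),(.438,-.09),(.438,0),(.535,.13),(.5365,.20),(.539,.34)]
E
python3 - <<'E'
from h import *
P,a=path(TALL); print("dish clr",np.linalg.norm(P-DISH,axis=1).min()-.083,"max psi",a.max(),a.min())
for i in range(0,len(P),30): assert r.ik(tcp(P[i],a[i],.045),q_(a[i])) is not None,i
j0=P[0];a0=a[0]
r.set_gripper(.055)
r.reach(tcp(j0,a0,.11,.16),q_(a0))
r.move_straight(tcp(j0,a0,.11),max_speed=.15); print(wf())
r.move_straight(tcp(j0,a0,.055),max_speed=.08); print(wf())
for d in(.05,.045,.04,.035):
    r.move_straight(tcp(j0,a0,d),max_speed=.04); print(d,wf())
look(ns=["tall_jar_center"])
cv2.imwrite("pics/s1.png",r.get_image("scene")[:,:,::-1]); print(wf())
E
```

```text
dish clr 0.023911487476103888 max psi 0.641035022547221 -0.13664316249119243
(4.0, array([ 0.6,  0.1, -0.3]), array([ 0.4756, -0.3597,  0.0271]), 0.055)
(4.83, array([ 0.4, -1.1, -0.2]), array([ 0.4677, -0.305 ,  0.0262]), 0.055)
0.05 (5.11, array([-0.2,  0.3, -0.8]), array([ 0.4667, -0.2995,  0.0259]), 0.055)
0.045 (5.38, array([0.1, 0.2, 0.2]), array([ 0.466 , -0.2942,  0.0259]), 0.055)
0.04 (5.66, array([ 0.2, -0.7, -0.5]), array([ 0.4656, -0.2897,  0.026 ]), 0.055)
0.035 (5.93, array([ 0.7, -1. , -0.9]), array([ 0.4648, -0.2844,  0.026 ]), 0.055)
top tall_jar_center 0.73 [ 0.4618 -0.2436  0.1222] {}
scene tall_jar_center 0.8 [ 0.4623 -0.2424  0.1178] {}
(6.18, array([ 0.2, -1.3, -0.2]), array([ 0.4648, -0.2845,  0.026 ]), 0.055)
```

View pics/s1.png

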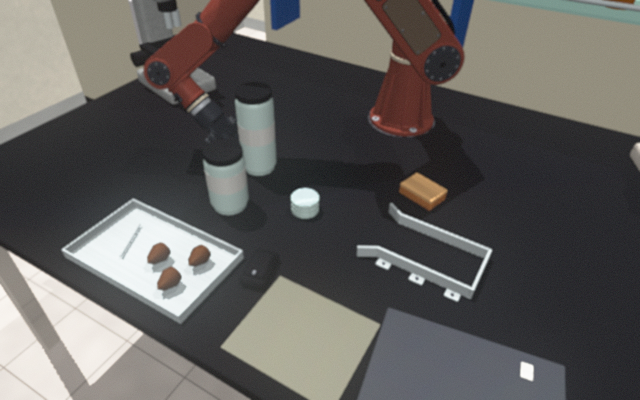

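The gripper sits behind the tall jar at about (255,130). The jar is upright and has moved slightly, with the fingers clear of the short jar, so I'll continue.

```bash
python3 - <<'E'
from h import *
P,a=path([(.461,-.243)]+TALL[1:])
k=np.searchsorted(P[:,1],-.01)
follow(P[:k],a[:k],.042,v=.05); print(wf(),P[k-1],a[k-1])
look(ns=["tall_jar_center","dishes_center"]); print(wf())
cv2.imwrite("pics/s2.png",np.hstack([r.get_image(c)[60:340,100:500,::-1] for c in("top","scene")]))
E
```

```text
(12.09, array([ 0.1,  0.1, -0.6]), array([ 0.4321, -0.0514,  0.0261]), 0.055) [ 0.43999869 -0.01038259] 0.18505417392136916
top tall_jar_center 0.66 [ 0.4385 -0.0103  0.1228] {}
top dishes_center 0.84 [ 0.5433 -0.0373  0.0175] {}
scene tall_jar_center 0.89 [ 0.438  -0.009   0.1188] {}
scene tall_jar_center 0.68 [0.538  0.4032 0.0026] {}
scene dishes_center 0.89 [ 0.5486 -0.0394  0.0198] {}
(12.39, array([-0.3, -0.1,  0.5]), array([ 0.4323, -0.0516,  0.0259]), 0.055)
```

View pics/s2.png

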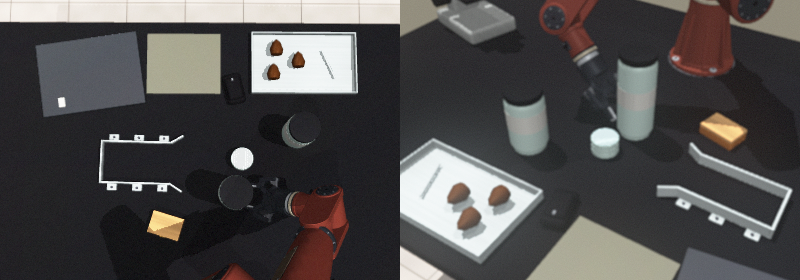

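The jar is tracking within about 2 mm. It stands upright beside the dishes, which haven't moved. I'll carry on into the mouth.

```bash
python3 - <<'E'
from h import *
P,a=path([(.461,-.243)]+TALL[1:])
k=np.searchsorted(P[:,1],-.01);e=np.searchsorted(P[:,1],.20)
follow(P[k:e],a[k:e],.042,step=25,v=.05); print(wf(),P[e],a[e])
look(ns=["tall_jar_center","dishes_center","bay"]); print(wf())
cv2.imwrite("pics/s3.png",np.hstack([r.get_image(c)[60:340,100:500,::-1] for c in("top","scene")]))
E
```

```text
(18.92, array([ 0.6, -0.2, -0.3]), array([0.5354, 0.1576, 0.0261]), 0.055) [0.53647563 0.20006483] 0.019647737488548655
top dishes_center 0.71 [0.3383 0.1992 0.0173] {}
top bay 0.86 [0.5402 0.405  0.0026] {}
top bay 0.31 [0.5384 0.1992 0.1216] {}
scene tall_jar_center 0.79 [0.5395 0.2012 0.1184] {}
scene dishes_center 0.56 [ 0.5477 -0.0362  0.0191] {}
scene bay 0.82 [0.5377 0.4049 0.0036] {}
(19.32, array([ 0.8, -0.4,  0. ]), array([0.5355, 0.1571, 0.026 ]), 0.055)
```

View pics/s3.png

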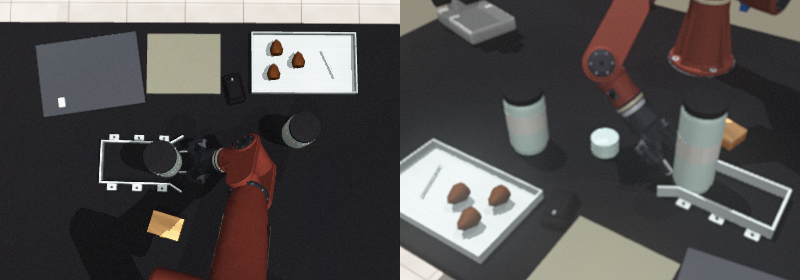

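The jar has entered the mouth centred. I'll push on to the stop, using the wrist force to detect contact.

```bash
python3 - <<'E'
from h import *
psi=.021; ax=lambda y:.5365+.021*(y-.2)
for y in(.25,.30,.345): r.move_straight(tcp((ax(y),y),psi,.042),q_(psi),max_speed=.06)
print(wf()); base=r.read_state()["wrist_force"]
while y<.372:
    y+=.002; r.move_straight(tcp((ax(y),y),psi,.042),max_speed=.03); s=wf(); print(round(y,3),s)
    if s[1][1]<-5: break
r.move_straight(tcp((ax(y-.05),y-.05),psi,.042),max_speed=.12)
look(ns=["tall_jar_center","short_jar_center","bay"]); print(wf())
cv2.imwrite("pics/s4.png",np.hstack([r.get_image(c)[60:340,100:500,::-1] for c in("top","scene")]))
E
```

```text
(22.3, array([ 0.5,  0.5, -0.5]), array([0.5383, 0.3035, 0.0261]), 0.055)
0.347 (22.55, array([-0.2, -0.9,  0.1]), array([0.5386, 0.305 , 0.026 ]), 0.055)
0.349 (22.8, array([-0.6, -2.8, -0. ]), array([0.5388, 0.3069, 0.0259]), 0.055)
0.351 (23.05, array([-0.4, -1.9,  0.1]), array([0.539, 0.309, 0.026]), 0.055)
0.353 (23.3, array([ 0.9, -2.1, -0.2]), array([0.539 , 0.3111, 0.026 ]), 0.056)
0.355 (23.55, array([ 0.2, -2.1, -1.2]), array([0.539 , 0.3131, 0.026 ]), 0.055)
0.357 (23.8, array([-0.9, -9.7,  3.6]), array([0.5393, 0.3138, 0.0258]), 0.055)
top tall_jar_center 0.88 [0.5414 0.355  0.1214] {}
top short_jar_center 0.75 [ 0.6282 -0.2127  0.0852] {}
scene tall_jar_center 0.55 [0.5416 0.3564 0.1201] {}
scene short_jar_center 0.55 [ 0.6287 -0.2096  0.0818] {}
scene bay 0.82 [0.5386 0.4014 0.0022] {}
scene bay 0.21 [0.3364 0.2018 0.0168] {}
(24.77, array([0.2, 0.9, 0.4]), array([0.5377, 0.2654, 0.026 ]), 0.055)
```

View pics/s4.png

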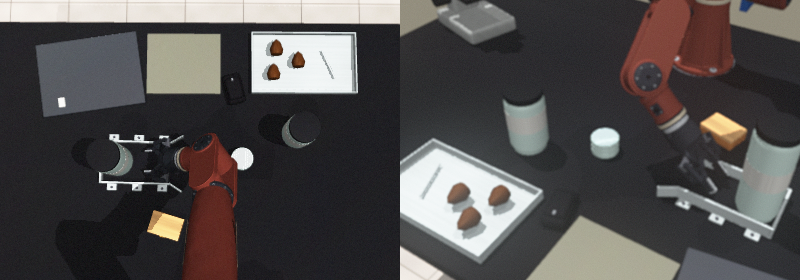

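The tall jar is at the stop: there was a force rise, and vision puts it at y=0.356. It is upright. Now the short jar.

```bash
cat >> h.py <<'E'
SHORT=[(.629,-.2115),(.649,-.07),(.649,.0),(.539,.14),(.5365,.20),(.5375,.25)]
E
python3 - <<'E'
from h import *
P,a=path(SHORT); print("dish",np.linalg.norm(P-DISH,axis=1).min()-.083,"lip",np.linalg.norm(P-[.6285,.148],axis=1).min()-.048,"psi",a.min(),a.max(), "mouse",np.linalg.norm(P-[.719,.003],axis=1).min()-.048)
for i in range(0,len(P),25): assert r.ik(tcp(P[i],a[i],.042),q_(a[i])) is not None,i
e=r.read_state()["ee_pos"]
r.move_straight([e[0]-.03,e[1]-.05,.30],max_speed=.25)
r.reach([.45,-.15,.33],q_(0)); r.reach([.60,-.35,.28],q_(a[0]))
r.reach(tcp(P[0],a[0],.11,.14),q_(a[0])); r.move_straight(tcp(P[0],a[0],.11),max_speed=.15)
r.move_straight(tcp(P[0],a[0],.055),max_speed=.08); r.move_straight(tcp(P[0],a[0],.036),max_speed=.04); print(wf())
k=np.searchsorted(P[:,1],-.10)
follow(P[:k],a[:k],.042,v=.05)
look(ns=["short_jar_center","tall_jar_center","dishes_center"]); print(wf(),P[k-1],a[k-1])
cv2.imwrite("pics/s5.png",np.hstack([r.get_image(c)[60:340,100:500,::-1] for c in("top","scene")]))
E
```

```text
dish 0.020882372587177303 lip 0.027308089191925844 psi -0.6659692373792396 0.14041264203799367 mouse 0.025304737936018493
(31.51, array([ 0.6, -0.5,  0.5]), array([ 0.624 , -0.2467,  0.0261]), 0.055)
top short_jar_center 0.6 [ 0.6451 -0.0998  0.0852] {}
top short_jar_center 0.57 [0.338  0.2026 0.0167] {}
top tall_jar_center 0.66 [0.5421 0.3564 0.1255] {}
top dishes_center 0.7 [ 0.5463 -0.0374  0.0207] {}
scene short_jar_center 0.71 [ 0.6467 -0.0966  0.0799] {}
scene short_jar_center 0.23 [0.3387 0.2012 0.0149] {}
scene dishes_center 0.66 [ 0.5453 -0.0378  0.0207] {}
scene dishes_center 0.49 [0.5417 0.3574 0.1206] {}
(34.63, array([ 0.2,  0.8, -0.9]), array([ 0.639 , -0.1423,  0.026 ]), 0.055) [ 0.6446306  -0.10059917] 0.13438903447745099
```

View pics/s5.png

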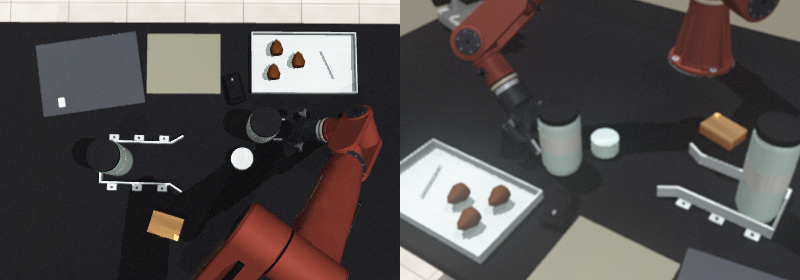

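The short jar is upright and on its planned line, and the gap between the dishes and the mouse is clear. I'll continue to the mouth.

```bash
python3 - <<'E'
from h import *
P,a=path(SHORT)
k0=np.searchsorted(P[:,1],-.10);k=np.searchsorted(P[:,1],.02);e=np.searchsorted(P[:,1],.205)
follow(P[k0:k],a[k0:k],.042,step=25,v=.05); print(wf(),P[k])
look(ns=["short_jar_center"])
follow(P[k:e],a[k:e],.042,step=25,v=.05); print(wf(),P[e])
look(ns=["short_jar_center","tall_jar_center","dishes_center","mouse_center"])
cv2.imwrite("pics/s6.png",np.hstack([r.get_image(c)[60:340,100:500,::-1] for c in("top","scene")]))
E
```

```text
(38.08, array([ 0.2, -0.1, -0.4]), array([ 0.657 , -0.0146,  0.0259]), 0.055) [0.63251469 0.0203919 ]
top short_jar_center 0.8 [0.6326 0.0198 0.0854] {}
top short_jar_center 0.3 [0.3378 0.2014 0.0168] {}
scene short_jar_center 0.74 [0.6321 0.0202 0.0831] {}
(44.04, array([ 0.7, -0.2, -0.2]), array([0.5366, 0.1636, 0.0261]), 0.055) [0.53690193 0.20599846]
top short_jar_center 0.78 [0.5409 0.2054 0.0835] {}
top tall_jar_center 0.92 [0.5424 0.3548 0.1217] {}
top mouse_center 0.98 [ 0.7713 -0.0172  0.0198] {}
scene short_jar_center 0.95 [0.5388 0.206  0.0805] {}
scene tall_jar_center 0.64 [0.5427 0.3546 0.1201] {}
scene tall_jar_center 0.29 [0.3372 0.203  0.0171] {}
scene dishes_center 0.81 [ 0.5491 -0.0387  0.0219] {}
scene mouse_center 0.75 [ 0.7739 -0.0191  0.0169] {}
```

View pics/s6.png

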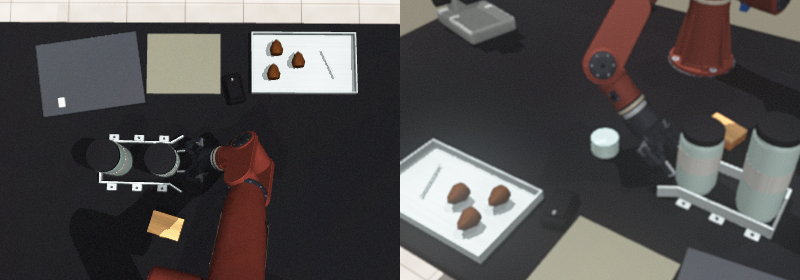

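```bash
python3 - <<'E'
from h import *
psi=.021; ax=lambda y:.537+.021*(y-.2)
y=.248; r.move_straight(tcp((ax(y),y),psi,.042),q_(psi),max_speed=.04)
while y<.275:
    y+=.002; r.move_straight(tcp((ax(y),y),psi,.042),max_speed=.03); s=wf(); print(round(y,3),s)
    if s[1][1]<-6: break
r.move_straight(tcp((ax(y-.06),y-.06),psi,.042),max_speed=.1)
e=r.read_state()["ee_pos"]; r.move_straight([e[0]-.05,e[1]-.10,.30],max_speed=.25)
look(); print(wf())
cv2.imwrite("pics/s7.png",np.hstack([r.get_image(c)[60:340,100:500,::-1] for c in("top","scene")]))
E
```

```text
0.25 (46.12, array([ 0.5, -0.9,  0.1]), array([0.5372, 0.208 , 0.026 ]), 0.055)
0.252 (46.37, array([ 0.4, -1.1, -0.5]), array([0.5374, 0.21  , 0.026 ]), 0.055)
0.254 (46.62, array([-0.1, -0.9, -0.8]), array([0.5374, 0.2121, 0.0261]), 0.055)
0.256 (46.87, array([ 0.9, -1.2, -0.2]), array([0.5374, 0.2142, 0.026 ]), 0.055)
0.258 (47.12, array([ 1.2, -0.9, -0.5]), array([0.5373, 0.2162, 0.026 ]), 0.055)
0.26 (47.37, array([-0.5, -4.3,  1. ]), array([0.5376, 0.2174, 0.0259]), 0.055)
0.262 (47.62, array([ -2.4, -12.9,   4.5]), array([0.5379, 0.218 , 0.0258]), 0.055)
top tall_jar_center 0.83 [0.5399 0.3564 0.121 ] {}
top short_jar_center 0.86 [0.5407 0.2558 0.0822] {}
top dishes_center 0.53 [ 0.5448 -0.0374  0.0205] {}
top slide_box_center 0.92 [0.3389 0.2017 0.0161] {}
top mouse_center 0.75 [ 0.7706 -0.015   0.0203] {}
scene tall_jar_center 0.91 [0.5422 0.3565 0.1199] {}
scene short_jar_center 0.83 [0.5407 0.2555 0.0824] {}
scene bay 0.97 [0.5409 0.4048 0.0019] {}
scene dishes_center 0.87 [ 0.5438 -0.0366  0.0197] {}
scene dishes_center 0.31 [ 0.7741 -0.0169  0.0186] {}
scene slide_box_center 0.75 [0.3364 0.2002 0.0167] {}
(50.4, array([ 0.5, -0. ,  0.3]), array([0.486 , 0.0603, 0.3   ]), 0.055)
```

View pics/s7.png

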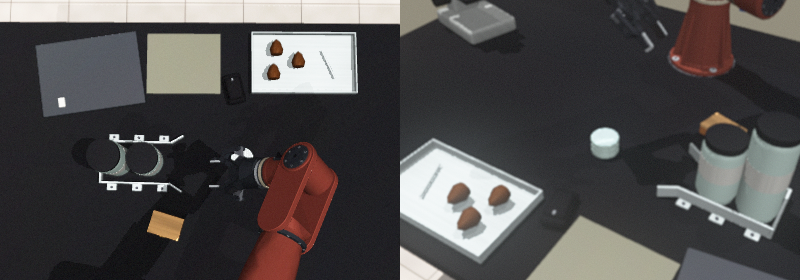

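Short jar reads about 4 mm off contact. I'll check that with repeated readings before deciding.

```bash
python3 - <<'E'
from h import *
for c in("top","scene"):
    o={}
    for _ in range(4):
        r.get_image(c)
        for n in names[:3]:
            for d in r.place_of(n,c)[:1]: o.setdefault(n,[]).append(w(c,d["centre"]))
    for n in o: print(c,n,np.round(np.median(o[n],axis=0),4),np.round(np.std(o[n],axis=0),4))
print(wf())
E
```

```text
top tall_jar_center [0.5409 0.3554 0.1216] [0.001  0.0018 0.0013]
top short_jar_center [0.5403 0.2565 0.0839] [0.0016 0.002  0.001 ]
scene tall_jar_center [0.5427 0.3571 0.1215] [0.0015 0.0015 0.0011]
scene short_jar_center [0.5395 0.2612 0.0817] [0.0012 0.0016 0.0012]
scene bay [0.5384 0.4034 0.0033] [0.0009 0.0015 0.0006]
(52.1, array([ 0.3, -0.4, -0.3]), array([0.486 , 0.0603, 0.3   ]), 0.055)
```

The spacing averages about 97.5 mm against 96 mm at contact, so the offset is within the noise. I'll hand in.

```bash
python3 -c "
from rig import r
print(r.job_done())"
```

```text
the job is handed in; nothing more can be done
None
```

I handed the job in at about 52 s of the 72 s limit: the tall jar is against the back stop and the short jar is up against it, within the 1–2 mm the cameras can resolve. Both were upright in the last pictures, and the dishes, slide box and mouse had not measurably moved.

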